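# Find the slack cap bolt on the test spindle and hold its bearing lid up

## Task

The three-bearing test spindle is to be inspected. Before any lid goes up, throttle its oil feed by setting the cock lever half open (midway between along the pipe and square across it, 45 degrees), and tap the front cap bolts lightly from above until you find the slack one, the bolt that sinks into its lug when tapped. Then take the ball of that bearing's sprung lid, lift that lid alone to about 60 degrees and finish while still holding it up there, leaving the other lids shut and the loose things lying about undisturbed.

Things in the scene. Friction and masses are not known exactly. Their poses are not given: they have to be found in the camera images.
- bearing_rig: Test spindle, fixed: dark steel bedplate 164 x 365 mm on feet, three grey plummer blocks in a row on one shaft, gear at one end, oil cock at the other, copper oil pipe behind. Origin on the bench under the middle block; x points away from the robot side, y along the shaft towards the cock, z up. Blocks 1, 2, 3 stand at y = +90, 0, -90 mm. Highest: lid balls, top 138 mm above the bench.
- feed_cock (a joint): Angle of the oil cock lever, rad: 0 = along the pipe, pointing to the rig's -x, fully open; 0.785 = half open, over the middle of three marks on the round index plate; 1.571 = square to the pipe, pointing to the rig's +y, shut. Grows clockwise seen from above. Stays where left; takes about 2 N at the grip.
- cock_axis (a point): Point on the vertical axis of the cock lever, at the lever's height, 85 mm above the bench.
- cock_grip (a point): Centre of the lever's black sleeve, 66 mm from the axis and at the same height; the sleeve is 52 mm long along the lever, 15 mm wide, 10 mm thick, with at least 25 mm free under it except for a 12 mm pipe (top 56 mm above the bench) along the rig's x under the axis line.
- bolt_head_1 (a point): Centre of the top face of the front bolt of bearing 1 (nearest the cock): dark hexagon head 17.5 mm across flats, standing 9 mm out of a round lug (31 mm diameter) on the robot's side of the bearing; top 88 mm above the bench while not sunk. The rear bolts are not in question.
- bolt_head_2 (a point): The same for bearing 2 (middle).
- bolt_head_3 (a point): The same for bearing 3 (nearest the gear).
- bolt_1 (a joint): How far bolt 1 has sunk, m; 0 at the start. Exactly one of the three bolts, a different one each time, is slack: a downward tap of more than about 4 N drives it 5 mm down, where it stops hard and stays. The tight ones do not yield (under 1 mm). All look alike until tapped.
- bolt_2 (a joint): The same for bolt 2.
- bolt_3 (a joint): The same for bolt 3.
- lid_ball_1 (a point): Centre of the black ball (18 mm diameter, on an 8 mm stem) on the lid of bearing 1; while shut 129 mm above the bench, 28 mm above the lid. It can turn between the fingers as the lid swings, so the gripper may stay upright. While shut the lid's hinge axis (along the rig's y) lies 46 mm behind it (the rig's +x) and 30.5 mm below it.
- lid_ball_2 (a point): The same for bearing 2.
- lid_ball_3 (a point): The same for bearing 3.
- lid_1 (a joint): Opening angle of the lid of bearing 1 (66 x 48 mm), rad: 0 shut, grows as its front edge rises and swings back away from the robot side, limit 1.7. A spring shuts it whenever it is let go; about 1 to 2 N at the ball holds it.
- lid_2 (a joint): The same for bearing 2.
- lid_3 (a joint): The same for bearing 3.
- bush: Bystander: steel bush, 28 mm diameter, 22 mm tall, on the bedplate in front between bearings 1 and 2. Origin at its underside.
- hammer: Bystander: ball pein hammer lying to the right. Origin at the middle of its underside.
- spanner: Bystander: open-ended spanner, 226 mm long, 8 mm thick, lying to the left. Origin at the middle of its underside.
- bobbin: Bystander: copper-wound bobbin, 56 mm diameter, 48 mm tall, at the right. Origin at its underside.

How it is judged:
By the outcome, as a careful person would: the job done as asked, in the order asked, and still so for the second after the job is handed in, while the arm keeps its last pose, push and grip.
It also fails if it takes over 51 s, if anything falls off the work surface, if the arm or the gripper's body presses on something with over 40 N, if the wrist force passes 120 N, or if a joint passes its speed limit or range.

## Robot

A 6-joint arm with a two-finger parallel gripper is mounted at the origin on a cart in front of the work surface, level with it; the furniture and walls round the work are solid. World frame = base frame: x ahead of the robot, y to its left, z up, the work surface at z = 0. Lengths are in m, angles in rad, forces in N, time in s.
With the tool pointing down it reaches from about 0.2 to 0.875 m from the base axis. Payload 3.4 kg.
Tool frame: the origin (TCP) lies between the finger pads; the fingertips stand 11 mm ahead of it and the grasp point (between the pads) lies 8 mm behind it (manip.finger_overhang is the distance from the TCP to the fingertips, in m); z points along the fingers, y is the line along which they close (so a half turn about z gives the same grasp; the last joint's range is limited). The gripper opens to 94 mm and grips with 3 to 60 N. Pads are 16 mm wide; open, the fingers measure 119 mm over their backs; the gripper's body (75 mm by 177 mm) begins 78 mm behind the grasp point.
Start: joints at [-1.236, 0.276, 1.505, -0, 1.361, -0.121], TCP at [0.253, -0.516, 0.216] pointing down, gripper open.
Joint ranges: [-2.89, 2.89], [-0.75, 2.08], [0.22, 2.7], [-1.18, 4.32], [0.11, 2.71], [-2.7, 2.7]. Speed limits (rad/s): [2.57, 2.57, 3.14, 3.14, 3.14, 3.14].

## Interface

Orientations are given as a 3x3 rotation matrix whose columns are the frame's x, y, z axes.
In Python, from cell import manip gives the robot as it stands.
- The arm moves only by the tool servo_tool, never from a script. Its argument "plan" is one flat list of numbers, 5 for each row, row after row: the shift along the tool's x, y, z in units of 80 mm (1.0 is 80 mm), then the turn about the tool's z in units of 30 degrees (1.0 is 30 degrees), then the closure, from -1 (fully open) to 1 (shut), so that 0 is half open. In form: [x, y, z, twist, grip, x, y, z, twist, grip, ...]. A call has 1 to 20 rows; each row is the pose to reach, as a shift and turn from the pose commanded when the call began, along the tool's axes at that moment; what a row does not reach only later rows make up. A row lasts 1/10 s, in which the tool goes at most 50 mm and 8.59 degrees, less where a joint would pass 70% of its speed; a pose out of reach is approached as far as the arm can. A call with a number of a shift or a turn outside -1 to 1 is refused whole. A call with a gripper value outside its range is refused whole. The fingers move at their own pace and stop on an object; "newtons" is the grip in N (left out, the last holds). Time passes only in rows, so rows that repeat a pose let the fingers close. It gives the time, the measured TCP pose, the force, the opening and the grip force at its end, in the units of the state.
- manip.observe(): the state, without advancing time (a new reading comes with each control period).
- manip.capture(name): name is "scene" or "top" or "wrist"; returns a dict with "color" (384x512x3 uint8, red, green, blue), "fx", "fy", "cx", "cy" (pixels), "eye" and "rotation" of the camera in the world; the wrist camera has in their place "tool_from_camera" (4x4, takes a point from camera to tool coordinates, whose origin is the TCP and whose axes are the flange's). Camera axes: x right, y down, z forward; pixel columns grow to the right and rows downward; lengths in m; the calibration is good to about 2 mm. A picture is of the moment at which its call begins: read the wrist's pose just before it. There is no depth.
- manip.job_done(): hands the job in; it is judged then, once.
Trained networks look in a picture, given as the dict that the camera call returned (one of the last four; its "shot" number tells which), for a name from the list of things; names that differ only in an ending like _2 or _b are one class to them, and where a whole thing is asked for, a point or a joint stands for the part that bears it (a point fixed in the world has none). Each returns a list of dicts, best first, with "confidence" (0 to 1); they miss things now and then, are a little off and sometimes report something else, mostly with a low value. They report only what shows in the picture. A call takes as long as a camera call.
- manip.search_frame(target, picture): "box" ([left, top, right, bottom] as shares, 0 to 1, of the picture: columns of its width, rows of its height, round what is visible of it).
- manip.trace(target, picture): "mask" (384x512 bool, what is visible of it) and "box" ([left, top, right, bottom] as shares, 0 to 1, of the picture: columns of its width, rows of its height, round what is visible of it).
- manip.landmark_of(target, picture): "position" ([row, column] as shares, 0 to 1, of the picture: columns of its width, rows of its height: a listed point, or the origin of a listed thing).
The state is a dict: "time_s": time; "joints": joint angles; "qd": joint speeds; "joint_torque": joint torques, N m; "ee_pos": TCP position; "orientation": TCP orientation; "contact_force": force on the tool from outside, world axes, zero at the start; "torque": the same for the moment, N m; "opening": finger opening in m; "grip_force": force on a finger pad.
Only numpy, scipy, OpenCV 4.12 (cv2) and the standard library are available. Lean on these libraries where they do the work, as an engineer would, in place of code of your own. Each camera call takes 0.05 s, during which the arm holds its last target. There are 200 camera calls.

## Working session

There is one attempt and no reset: what is moved stays moved. The work goes in short steps, Python scripts to look and compute and a tool call to move; the robot and the scene stay as the last step left them, time stands still between calls to the robot, and variables do not carry over. Pictures are saved under pics/ and viewed, at most 10 in all, crops included, and the job is handed in when it is done.

Besides the shell and the picture viewer there is one more tool, called after "Request:" in YAML: its name, and indented under it one key for each argument. servo_tool: Moves the arm, as the interface text tells. Shifts and turns lie within -1 to 1; 1 stands for 80 mm of shift or 30 degrees of turn. Its arguments: {"type":"object","properties":{"plan":{"type":"array"},"newtons":{"type":"number"}},"required":["plan"]}

```bash
mkdir -p pics
cat > h.py <<'E'
import numpy as np, cv2
from cell import manip
def save(p,n): cv2.imwrite(f'pics/{n}.png',cv2.cvtColor(p['color'],cv2.COLOR_RGB2BGR))
def ray(p,pos):
    v,u=pos[0]*384,pos[1]*512
    d=np.array([(u-p['cx'])/p['fx'],(v-p['cy'])/p['fy'],1])
    return np.array(p['eye']),np.array(p['rotation'])@d
def atz(p,pos,z):
    e,d=ray(p,pos); return e+d*(z-e[2])/d[2]
E
python3 - <<'E'
from h import *
s=manip.observe(); print(s['time_s'],s['ee_pos'],np.round(s['orientation'],3),s['opening'])
P={n:manip.capture(n) for n in('scene','top')}
for n,p in P.items():
    save(p,n); print(n,np.round(p['eye'],3),p['fx'])
    for t,z in [('bearing_rig',0),('cock_axis',.085),('cock_grip',.085),('bolt_head_1',.088),('lid_ball_1',.129),('bush',.02)]:
        for d in manip.landmark_of(t,p):
            q=d['position'];print(t,round(d['confidence'],2),np.round([q[1]*512,q[0]*384],1),np.round(atz(p,q,z),4))
a=cv2.imread('pics/scene.png');b=cv2.imread('pics/top.png')
cv2.imwrite('pics/both.png',cv2.resize(np.vstack([a,b]),None,fx=.78,fy=.78))
E
```

```text
0.0 [ 0.25289986 -0.51580408  0.2156514 ] [[ 0.898  0.44  -0.001]
 [ 0.44  -0.898  0.002]
 [ 0.    -0.002 -1.   ]] 0.09372737590096286
scene [-0.008  0.709  0.826] 354.86793354927903
cock_axis 0.93 [172.9 245.3] [0.5514 0.3692 0.085 ]
cock_grip 0.58 [182.2 262.4] [0.4895 0.3915 0.085 ]
bolt_head_1 0.61 [238.1 226.8] [0.4598 0.2085 0.088 ]
bolt_head_1 0.49 [212.4 243. ] [0.4737 0.2973 0.088 ]
bolt_head_1 0.49 [256.8 206.3] [0.472  0.1099 0.088 ]
lid_ball_1 0.87 [203.7 226.3] [0.5053 0.2936 0.129 ]
lid_ball_1 0.85 [249.4 195. ] [0.4923 0.1202 0.129 ]
lid_ball_1 0.71 [225.6 211. ] [0.5002 0.2138 0.129 ]
lid_ball_1 0.3 [180.7 263.6] [0.4601 0.4152 0.129 ]
bush 0.41 [229.3 249.6] [0.4629 0.2458 0.02  ]
top [0.327 0.115 1.447] 369.8606052957186
bearing_rig 0.82 [232.7 200.9] [0.5012 0.1989 0.    ]
cock_axis 0.67 [189.9 186.1] [0.5472 0.3537 0.085 ]
cock_grip 0.54 [181.1 198.5] [0.5007 0.3854 0.085 ]
bolt_head_1 0.6 [251.4 212.1] [0.4489 0.1247 0.088 ]
bolt_head_1 0.52 [204.7 207.4] [0.4669 0.297  0.088 ]
bolt_head_1 0.48 [225.5 207.7] [0.4654 0.2203 0.088 ]
lid_ball_1 0.68 [226.3 197.3] [0.4988 0.2145 0.129 ]
lid_ball_1 0.66 [201.5 193.6] [0.5125 0.3037 0.129 ]
lid_ball_1 0.62 [256.5 196.3] [0.5021 0.1059 0.129 ]
bush 0.52 [216.4 210.2] [0.4628 0.2606 0.02  ]
bush 0.48 [180.4 200.3] [0.5019 0.4009 0.02  ]
```

View pics/both.png

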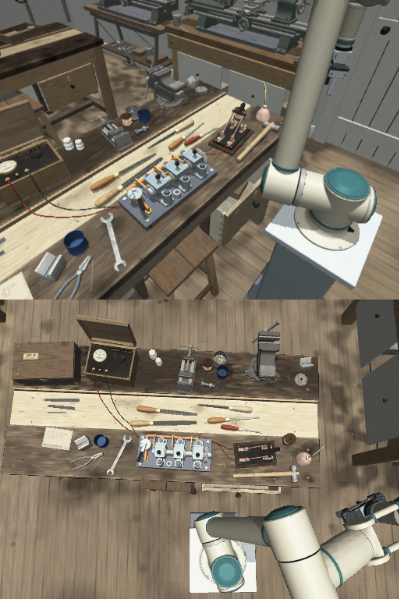

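Request:
servo_tool:
  plan: [0.39, -0.5, -0.15, 0, 0, 0.78, -1, -0.3, 0, 0, 0.78, -1, -0.3, 0, 0]

```text
time_s: 1.0
ee_pos: [0.2746, -0.4126, 0.242]
orientation: [[0.897, 0.443, 0.001], [0.443, -0.897, 0.001], [0.002, -0.0, -1.0]]
contact_force: [-0.3, -0.7, -0.5]
opening: 0.0733
grip_force: 0.0
```

Request:
servo_tool:
  plan: [0.39, -0.5, -0.15, 0, 0, 0.78, -1, -0.3, 0, 0, 0.78, -1, -0.3, 0, 0]

```text
time_s: 1.3
ee_pos: [0.2953, -0.3141, 0.2661]
orientation: [[0.896, 0.443, 0.002], [0.443, -0.896, -0.0], [0.002, 0.001, -1.0]]
contact_force: [1.0, -1.5, 0.1]
opening: 0.0495
grip_force: 0.0
```

Request:
servo_tool:
  plan: [0.39, -0.5, -0.15, 0, 0, 0.78, -1, -0.3, 0, 0, 0.78, -1, -0.3, 0, 0]

```text
time_s: 1.6
ee_pos: [0.3164, -0.2156, 0.2899]
orientation: [[0.896, 0.444, 0.003], [0.444, -0.896, -0.001], [0.002, 0.002, -1.0]]
contact_force: [1.1, -0.9, 0.4]
opening: 0.0472
grip_force: 0.0
```

Request:
servo_tool:
  plan: [0.39, -0.5, -0.15, 0, 0, 0.78, -1, -0.3, 0, 0, 0.78, -1, -0.3, 0, 0]

```text
time_s: 1.9
ee_pos: [0.3378, -0.1165, 0.3137]
orientation: [[0.895, 0.446, 0.003], [0.446, -0.895, -0.0], [0.003, 0.002, -1.0]]
contact_force: [0.6, -1.0, 0.1]
opening: 0.0468
grip_force: 0.0
```

Request:
servo_tool:
  plan: [0.39, -0.5, -0.15, 0, 0, 0.78, -1, -0.3, 0, 0, 0.78, -1, -0.3, 0, 0]

```text
time_s: 2.2
ee_pos: [0.3591, -0.0171, 0.3374]
orientation: [[0.895, 0.446, 0.003], [0.446, -0.895, 0.001], [0.003, 0.001, -1.0]]
contact_force: [-0.4, -1.3, 0.6]
opening: 0.0473
grip_force: 0.0
```

Request:
servo_tool:
  plan: [0.39, -0.5, -0.1, 0.3, 0, 0.78, -1, -0.2, 0.6, 0, 0.78, -1, -0.2, 0.9, 0, 0.78, -1, -0.2, 1, 0]

```text
time_s: 2.6
ee_pos: [0.38, 0.0798, 0.3521]
orientation: [[0.997, -0.071, 0.001], [-0.071, -0.997, -0.0], [0.001, 0.0, -1.0]]
contact_force: [0.0, -0.8, -0.9]
opening: 0.0469
grip_force: 0.0
```

Request:
servo_tool:
  plan: [0, -0.5, 0, 0, 0, 0, -1, 0, 0, 0, 0, -1, 0, 0, 0]

```text
time_s: 2.9
ee_pos: [0.3852, 0.1608, 0.3514]
orientation: [[0.998, -0.064, -0.0], [-0.064, -0.998, 0.0], [-0.0, -0.0, -1.0]]
contact_force: [0.3, 0.1, 0.3]
opening: 0.0464
grip_force: 0.0
```

Request:
servo_tool:
  plan: [0, -0.5, 0, 0, 0, 0, -0.5, 0, 0, 0, 0, -0.5, 0, 0, 0]

```text
time_s: 3.2
ee_pos: [0.3873, 0.1976, 0.3517]
orientation: [[0.998, -0.068, -0.001], [-0.068, -0.998, -0.002], [-0.001, 0.002, -1.0]]
contact_force: [0.4, 0.1, -0.0]
opening: 0.0469
grip_force: 0.0
```

```bash
cat >> h.py <<'E'
def wrist():
    s=manip.observe(); p=manip.capture('wrist')
    T=np.eye(4);T[:3,:3]=s['orientation'];T[:3,3]=s['ee_pos'];T=T@np.array(p['tool_from_camera'])
    p['eye']=T[:3,3];p['rotation']=T[:3,:3]
    return s,p
def report(p):
    for t,z in [('bearing_rig',0),('cock_axis',.085),('cock_grip',.085),('bolt_head_1',.088),('lid_ball_1',.129),('bush',.02)]:
        for d in manip.landmark_of(t,p):
            q=d['position'];print(t,round(d['confidence'],2),np.round([q[1]*512,q[0]*384],1),np.round(atz(p,q,z),4))
E
python3 - <<'E'
from h import *
s,p=wrist();print(s['time_s'],s['ee_pos'],np.round(p['tool_from_camera'],3),p['eye'])
save(p,'w1');report(p)
E
```

```text
3.2 [0.38726652 0.19757491 0.3516525 ] [[ 0.    -0.961 -0.278  0.083]
 [ 1.    -0.     0.     0.001]
 [-0.    -0.278  0.961 -0.168]
 [ 0.     0.     0.     1.   ]] [0.46976581 0.19150196 0.51987521]
bearing_rig 0.57 [244.1  63.7] [0.512  0.2038 0.    ]
cock_axis 0.92 [100.7  27.2] [0.5559 0.3645 0.085 ]
cock_grip 0.55 [88.8 83.8] [0.4951 0.3909 0.085 ]
bolt_head_1 0.75 [239.5 102.8] [0.4606 0.2108 0.088 ]
bolt_head_1 0.73 [168.  101.7] [0.4678 0.2976 0.088 ]
bolt_head_1 0.69 [314.  102.2] [0.4551 0.1201 0.088 ]
lid_ball_1 0.85 [153.3  62.3] [0.5095 0.2976 0.129 ]
lid_ball_1 0.82 [326.1  62.6] [0.4967 0.1131 0.129 ]
lid_ball_1 0.69 [237.6  61.5] [0.5042 0.2075 0.129 ]
bush 0.51 [208.6 102.9] [0.462  0.2574 0.02  ]
bush 0.46 [321.7  57.9] [0.5106 0.0971 0.02  ]
```

View pics/w1.png

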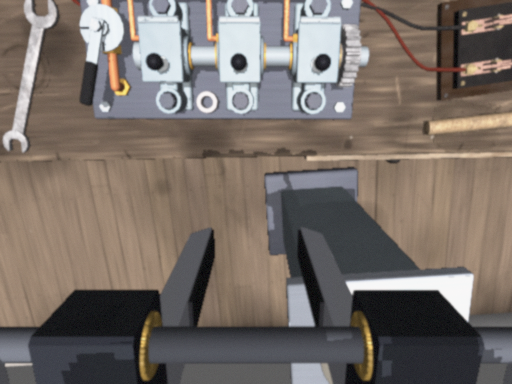

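Request:
servo_tool:
  plan: [0.2, -0.42, 0.25, 0, 0, 0.39, -0.83, 0.5, 0, 0]

```text
time_s: 3.75
ee_pos: [0.4228, 0.2635, 0.3133]
orientation: [[0.998, -0.07, 0.004], [-0.07, -0.998, 0.001], [0.004, -0.001, -1.0]]
contact_force: [0.2, 0.0, 0.4]
opening: 0.0471
grip_force: 0.0
```

Request:
servo_tool:
  plan: [0.2, -0.42, 0.25, 0, 0, 0.39, -0.83, 0.5, 0, 0]

```text
time_s: 3.95
ee_pos: [0.4582, 0.3283, 0.2719]
orientation: [[0.998, -0.068, 0.001], [-0.068, -0.998, 0.0], [0.001, -0.0, -1.0]]
contact_force: [-0.2, -0.2, 0.4]
opening: 0.0471
grip_force: 0.0
```

Request:
servo_tool:
  plan: [0.2, -0.42, 0.25, 0.25, 0, 0.39, -0.83, 0.5, 0.5, 0, 0.39, -0.83, 0.5, 0.65, 0, 0.39, -0.83, 0.5, 0.65, 0]

```text
time_s: 4.35
ee_pos: [0.4931, 0.3918, 0.2308]
orientation: [[0.918, -0.396, -0.002], [-0.396, -0.918, -0.002], [-0.001, 0.002, -1.0]]
contact_force: [0.0, -0.3, -0.5]
opening: 0.0474
grip_force: 0.0
```

Run:
```python
from h import *
s,p=wrist();print(s['time_s'],s['ee_pos'],s['joints'],np.round(s['orientation'],3))
save(p,'w2');report(p)
```

```text
4.35 [0.49311215 0.39181798 0.23080833] [ 5.61241355e-01  3.53745176e-01  1.35410938e+00 -3.76754323e-04
  1.43644978e+00  2.53929721e+00] [[ 0.918 -0.396 -0.002]
 [-0.396 -0.918 -0.002]
 [-0.001  0.002 -1.   ]]
bearing_rig 0.92 [403.   81.8] [0.5159 0.2029 0.    ]
cock_axis 0.78 [250.9 112.3] [0.5561 0.3686 0.085 ]
cock_grip 0.92 [256.4 181.6] [0.4955 0.3893 0.085 ]
cock_grip 0.7 [473.9  90.1] [0.4958 0.1808 0.085 ]
cock_grip 0.68 [378.8 147.6] [0.4804 0.2732 0.085 ]
bolt_head_1 0.94 [453.4 133.5] [0.4668 0.2083 0.088 ]
bolt_head_1 0.65 [356.5 172.7] [0.4671 0.3001 0.088 ]
lid_ball_1 0.95 [359.4 134.7] [0.5086 0.296  0.129 ]
lid_ball_1 0.84 [470.1  93.3] [0.505 0.209 0.129]
bush 0.75 [378.  149.4] [0.4604 0.2568 0.02  ]
```

View pics/w2.png

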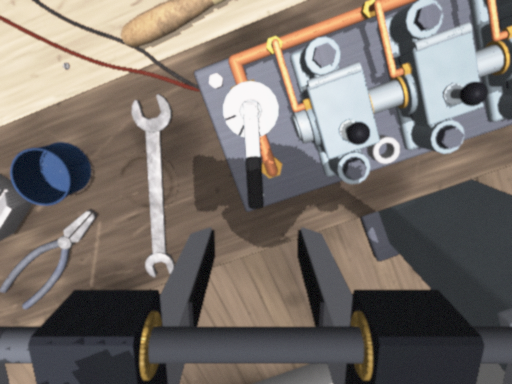

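Request:
servo_tool:
  plan: [0, 0, 0, -0.28, 0, 0, 0, 0, -0.56, 0, 0, 0, 0, -0.84, 0, 0, 0, 0, -1, 0]

```text
time_s: 5.1
ee_pos: [0.493, 0.3913, 0.2331]
orientation: [[0.993, 0.12, 0.001], [0.12, -0.993, 0.0], [0.001, -0.0, -1.0]]
contact_force: [0.2, -0.6, -0.6]
opening: 0.047
grip_force: 0.0
```

Request:
servo_tool:
  plan: [0, 0, 0, -0.28, 0, 0, 0, 0, -0.56, 0, 0, 0, 0, -0.84, 0, 0, 0, 0, -1, 0]

```text
time_s: 5.5
ee_pos: [0.493, 0.3913, 0.2331]
orientation: [[0.8, 0.6, 0.001], [0.6, -0.8, 0.0], [0.001, 0.0, -1.0]]
contact_force: [0.2, 0.4, -0.1]
opening: 0.047
grip_force: 0.0
```

Request:
servo_tool:
  plan: [0, 0, 0, -0.28, 0, 0, 0, 0, -0.56, 0, 0, 0, 0, -0.84, 0, 0, 0, 0, -1, 0]

```text
time_s: 5.9
ee_pos: [0.493, 0.3913, 0.2331]
orientation: [[0.393, 0.92, 0.001], [0.92, -0.393, 0.0], [0.001, 0.001, -1.0]]
contact_force: [0.4, 0.2, 0.3]
opening: 0.047
grip_force: 0.0
```

Request:
servo_tool:
  plan: [0, 0, 0, -0.28, 0, 0, 0, 0, -0.56, 0, 0, 0, 0, -0.84, 0, 0, 0, 0, -1, 0]

```text
time_s: 6.3
ee_pos: [0.493, 0.3913, 0.2331]
orientation: [[-0.12, 0.993, 0.001], [0.993, 0.12, 0.0], [0.0, 0.001, -1.0]]
contact_force: [0.1, 0.9, 0.9]
opening: 0.0474
grip_force: 0.0
```

Request:
servo_tool:
  plan: [0, 0, 0, -0.28, 0, 0, 0, 0, -0.56, 0, 0, 0, 0, -0.84, 0, 0, 0, 0, -1, 0]

```text
time_s: 6.7
ee_pos: [0.493, 0.3913, 0.2331]
orientation: [[-0.6, 0.8, 0.001], [0.8, 0.6, 0.0], [-0.0, 0.001, -1.0]]
contact_force: [0.3, 0.7, 0.2]
opening: 0.0468
grip_force: 0.0
```

Request:
servo_tool:
  plan: [0, 0, 0, -0.28, 0, 0, 0, 0, -0.56, 0, 0, 0, 0, -0.84, 0, 0, 0, 0, -1, 0, 0, 0, 0, -1.0, 0]

```text
time_s: 7.2
ee_pos: [0.493, 0.3913, 0.233]
orientation: [[-0.918, 0.397, 0.001], [0.397, 0.918, 0.0], [-0.001, 0.001, -1.0]]
contact_force: [0.4, 0.9, 0.6]
opening: 0.0469
grip_force: 0.0
```

Run:
```python
from h import *
s,p=wrist();print(s['time_s'],s['ee_pos'],s['joints'],np.round(s['orientation'],3))
save(p,'w3');report(p)
P={n:manip.capture(n) for n in('scene','top')}
for n,q in P.items(): 
    save(q,n+'2')
    for t in('cock_axis','cock_grip'):
        for d in manip.landmark_of(t,q):print(n,t,d['confidence'],atz(q,d['position'],.085))
```

```text
7.2 [0.49300788 0.39130765 0.23301149] [ 5.60489472e-01  3.50080133e-01  1.35433044e+00 -1.27097923e-04
  1.43632754e+00 -6.01885139e-01] [[-0.918  0.397  0.001]
 [ 0.397  0.918  0.   ]
 [-0.001  0.001 -1.   ]]
bearing_rig 0.88 [130.2 233.7] [0.5128 0.2095 0.    ]
bearing_rig 0.33 [ 69.7 282. ] [0.5414 0.1025 0.    ]
cock_axis 0.79 [262.8 245.4] [0.5573 0.3709 0.085 ]
cock_grip 0.88 [258.  183.1] [0.4959 0.3921 0.085 ]
bolt_head_1 0.9 [156.9 198. ] [0.4702 0.2977 0.088 ]
bolt_head_1 0.55 [ 73.5 229.5] [0.4664 0.2073 0.088 ]
lid_ball_1 0.79 [ 72.6 283.2] [0.5044 0.2071 0.129 ]
lid_ball_1 0.64 [162.5 253.4] [0.5104 0.2948 0.129 ]
bush 0.65 [136.  192.7] [0.4659 0.2515 0.02  ]
scene cock_axis 0.65 [0.55217418 0.37072617 0.085     ]
scene cock_grip 0.5 [0.50090229 0.39027875 0.085     ]
scene cock_grip 0.42 [ 0.36811817 -0.13420426  0.085     ]
top cock_axis 0.7 [0.55621721 0.36588069 0.085     ]
top cock_grip 0.44 [0.45655061 0.12398454 0.085     ]
```

Request:
servo_tool:
  plan: [0, 0, 0.5, -0.1, 0, 0, 0, 1, -0.1, 0]

```text
time_s: 8.05
ee_pos: [0.4941, 0.3923, 0.1531]
orientation: [[-0.938, 0.348, 0.004], [0.348, 0.938, 0.002], [-0.003, 0.004, -1.0]]
contact_force: [0.1, -0.3, -0.4]
opening: 0.0469
grip_force: 0.0
```

Request:
servo_tool:
  plan: [-0.04, 0, 0.4, 0, 0, -0.04, 0, 0.75, 0, 0, -0.04, 0, 0.95, 0, 0, -0.04, 0, 0.95, 0, 0]

```text
time_s: 8.45
ee_pos: [0.4943, 0.3894, 0.0736]
orientation: [[-0.937, 0.348, -0.005], [0.348, 0.937, -0.003], [0.004, -0.005, -1.0]]
contact_force: [-0.2, -0.8, 0.1]
opening: 0.047
grip_force: 0.0
```

Request:
servo_tool:
  plan: [0, 0, 0, 0, 1, 0, 0, 0, 0, 1, 0, 0, 0, 0, 1, 0, 0, 0, 0, 1, 0, 0, 0, 0, 1]
  newtons: 6

```text
time_s: 8.95
ee_pos: [0.4965, 0.3909, 0.0774]
orientation: [[-0.937, 0.348, 0.002], [0.348, 0.937, 0.001], [-0.001, 0.002, -1.0]]
contact_force: [0.3, 1.1, 2.3]
opening: 0.0149
grip_force: 6.0
```

Request:
servo_tool:
  plan: [-0.002, 0.052, 0, 0.12, 1, -0.006, 0.103, 0, 0.238, 1, -0.015, 0.154, 0, 0.357, 1, -0.026, 0.204, 0, 0.477, 1, -0.04, 0.253, 0, 0.596, 1, -0.057, 0.302, 0, 0.715, 1, -0.077, 0.349, 0, 0.834, 1, -0.1, 0.395, 0, 0.953, 1, -0.1, 0.395, 0, 0.953, 1, -0.1, 0.395, 0, 0.953, 1]

```text
time_s: 9.95
ee_pos: [0.5149, 0.4177, 0.0773]
orientation: [[-0.657, 0.754, 0.001], [0.754, 0.657, 0.001], [-0.0, 0.002, -1.0]]
contact_force: [-1.0, 0.1, 4.5]
opening: 0.015
grip_force: 6.0
```

Run:
```python
from h import *
s,p=wrist();print(s['time_s'],s['ee_pos'],s['contact_force'])
save(p,'w4');report(p)
q=manip.capture('scene');save(q,'s4')
a=cv2.resize(q['color'][200:300,130:290],None,fx=4,fy=4,interpolation=cv2.INTER_CUBIC)[...,::-1]
b=p['color'][...,::-1][:,:].copy()
cv2.imwrite('pics/c4.png',cv2.resize(np.vstack([cv2.resize(b,(640,480)),a]),None,fx=.66,fy=.66))
```

```text
9.95 [0.51489113 0.41770074 0.07728957] [-1.0308983   0.11652343  4.45851461]
bearing_rig 0.72 [102.8 374.3] [0.5174 0.2105 0.    ]
cock_axis 0.75 [255.6 354.6] [0.556  0.3711 0.085 ]
cock_grip 0.65 [256.2 255.1] [0.5156 0.4179 0.085 ]
bolt_head_1 0.42 [ 56.  359.3] [0.4724 0.2977 0.088 ]
```

View pics/c4.png

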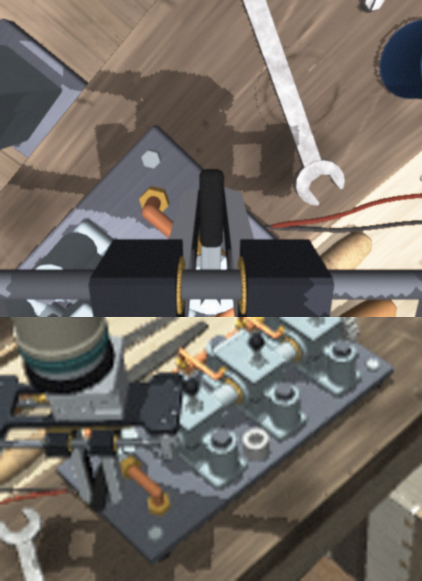

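Request:
servo_tool:
  plan: [0, 0, 0, 0, 0.2, 0, 0, 0, 0, 0.2, 0, 0, 0, 0, 0.2, 0, 0, -0.4, 0, 0.2, 0, 0, -1, 0, 0.2, 0, 0, -1, -0.2, 0.2]
  newtons: 10

```text
time_s: 10.95
ee_pos: [0.5179, 0.4195, 0.163]
orientation: [[-0.734, 0.68, 0.01], [0.68, 0.734, 0.006], [-0.003, 0.012, -1.0]]
contact_force: [-0.3, 0.0, -0.5]
opening: 0.0377
grip_force: 0.0
```

Request:
servo_tool:
  plan: [0, 0, -0.35, -0.28, 1, 0, 0, -0.7, -0.56, 1, 0, 0, -1, -0.84, 1, 0, 0, -1, -1, 1]

```text
time_s: 11.35
ee_pos: [0.5161, 0.4183, 0.2403]
orientation: [[-0.976, 0.22, 0.006], [0.22, 0.976, 0.004], [-0.005, 0.005, -1.0]]
contact_force: [-0.3, -0.2, -0.2]
opening: 0.0092
grip_force: 0.0
```

Request:
servo_tool:
  plan: [0, 0, 0, -0.29, 1, 0, 0, 0, -0.29, 1]

```text
time_s: 11.55
ee_pos: [0.5144, 0.4172, 0.2362]
orientation: [[-0.997, 0.074, -0.0], [0.074, 0.997, -0.0], [0.0, -0.0, -1.0]]
contact_force: [-0.3, -0.0, -0.7]
opening: 0.0005
grip_force: 0.0
```

Run:
```python
from h import *
s,p=wrist();print(s['time_s'],s['ee_pos'],s['contact_force'],np.round(s['orientation'],3),s['opening'])
save(p,'w5');report(p)
```

```text
11.55 [0.5144114  0.4171566  0.23617794] [-0.28365654 -0.03170474 -0.71977595] [[-0.997  0.074 -0.   ]
 [ 0.074  0.997 -0.   ]
 [ 0.    -0.    -1.   ]] 0.0004941366315755046
bearing_rig 0.81 [ 83.8 176. ] [0.5146 0.2069 0.    ]
bearing_rig 0.72 [105.5 136.6] [0.4697 0.2425 0.    ]
cock_axis 0.72 [213.1 225.6] [0.5577 0.3701 0.085 ]
cock_grip 0.65 [259.6 180. ] [0.5144 0.4198 0.085 ]
bolt_head_1 0.81 [ 27.8 145.1] [0.4645 0.2083 0.088 ]
bolt_head_1 0.75 [126.2 145.2] [0.4714 0.2991 0.088 ]
bolt_head_1 0.52 [334.2 157.1] [0.4968 0.4909 0.088 ]
lid_ball_1 0.93 [112.8 200.7] [0.5122 0.2954 0.129 ]
lid_ball_1 0.82 [  4.8 198.9] [0.5038 0.205  0.129 ]
lid_ball_1 0.63 [ 32.5 144.2] [0.4602 0.24   0.129 ]
bush 0.79 [107.7 136.9] [0.4685 0.2537 0.02  ]
```

View pics/w5.png

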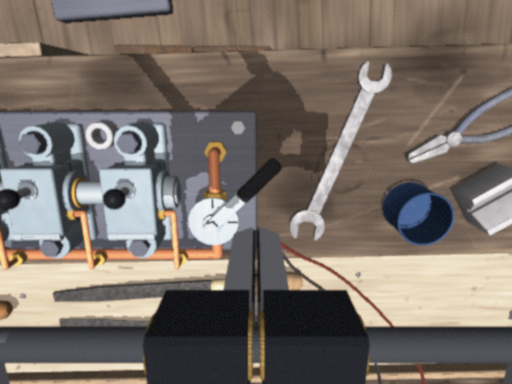

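Run:
```python
import cv2,numpy as np
a=cv2.imread('pics/w5.png')[110:220,0:180]
b=cv2.imread('pics/w2.png')[110:200,310:500]
f=lambda i:cv2.resize(i,(720,290) if 0 else None,fx=3.3,fy=3.3,interpolation=cv2.INTER_CUBIC)
a,b=f(a),f(b);w=max(a.shape[1],b.shape[1])
p=lambda i:cv2.copyMakeBorder(i,0,0,0,w-i.shape[1],0)
i=np.vstack([p(a),p(b)]);print(i.shape)
cv2.imwrite('pics/c5.png',i[:600])
```

```text
(660, 627, 3)
```

View pics/c5.png

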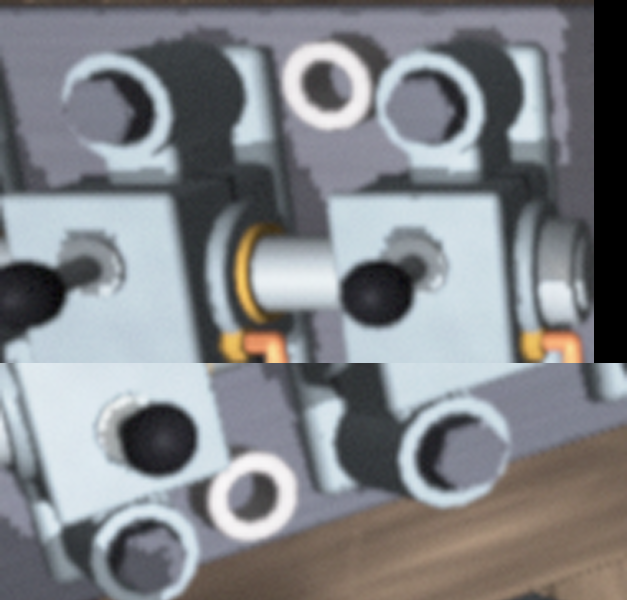

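Request:
servo_tool:
  plan: [0.22, -0.5, 0, 0, 1, 0.44, -1, 0, 0, 1, 0.44, -1, 0, 0, 1]

```text
time_s: 12.2
ee_pos: [0.4699, 0.336, 0.2362]
orientation: [[-0.997, 0.077, -0.004], [0.077, 0.997, -0.004], [0.003, -0.004, -1.0]]
contact_force: [0.6, 0.7, 0.4]
opening: 0.0007
grip_force: 0.0
```

Request:
servo_tool:
  plan: [0, -0.51, 0.3, 0, 1, 0, -0.51, 0.8, 0, 1, 0, -0.51, 0.8, 0, 1]

```text
time_s: 12.5
ee_pos: [0.4675, 0.2976, 0.1685]
orientation: [[-0.997, 0.076, -0.008], [0.076, 0.997, -0.004], [0.008, -0.004, -1.0]]
contact_force: [-0.3, 0.4, -0.6]
opening: 0.0003
grip_force: 0.0
```

Request:
servo_tool:
  plan: [0, 0, 0.4, 0, 1, 0, 0, 0.76, 0, 1, 0, 0, 0.76, 0, 1, 0, 0, 0.76, 0, 1]

```text
time_s: 12.9
ee_pos: [0.4715, 0.3005, 0.1128]
orientation: [[-0.997, 0.074, 0.001], [0.074, 0.997, 0.001], [-0.001, 0.001, -1.0]]
contact_force: [0.5, -0.2, 0.0]
opening: 0.0005
grip_force: 0.0
```

Request:
servo_tool:
  plan: [0, 0, 0.05, 0, 1, 0, 0, 0.1, 0, 1, 0, 0, 0.14, 0, 1, 0, 0, 0.16, 0, 1, 0, 0, 0.17, 0, 1]

```text
time_s: 13.4
ee_pos: [0.4706, 0.2996, 0.0994]
orientation: [[-0.997, 0.075, 0.001], [0.075, 0.997, 0.0], [-0.001, 0.0, -1.0]]
contact_force: [-2.3, -1.3, 11.7]
opening: 0.0004
grip_force: 5.8
```

Request:
servo_tool:
  plan: [0, 0, -0.25, 0, 1, 0, -0.15, -0.5, 0, 1, 0, -0.6, -0.5, 0, 1, 0, -1, -0.5, 0, 1, 0, -1, -0.5, 0, 1]

```text
time_s: 13.9
ee_pos: [0.4636, 0.2168, 0.1383]
orientation: [[-0.997, 0.077, -0.001], [0.077, 0.997, -0.002], [0.0, -0.002, -1.0]]
contact_force: [-0.2, -0.5, 0.1]
opening: 0.0007
grip_force: 0.0
```

Request:
servo_tool:
  plan: [0, -0.125, 0, 0, 1, 0, -0.125, 0.35, 0, 1, 0, -0.125, 0.35, 0, 1]

```text
time_s: 14.2
ee_pos: [0.4616, 0.2092, 0.1078]
orientation: [[-0.997, 0.074, -0.005], [0.074, 0.997, -0.001], [0.005, -0.002, -1.0]]
contact_force: [-0.8, -0.6, 0.3]
opening: 0.0003
grip_force: 0.0
```

Request:
servo_tool:
  plan: [0, 0, 0.05, 0, 1, 0, 0, 0.1, 0, 1, 0, 0, 0.14, 0, 1, 0, 0, 0.16, 0, 1, 0, 0, 0.17, 0, 1, 0, 0, 0.17, 0, 1]

```text
time_s: 14.8
ee_pos: [0.4643, 0.2102, 0.0994]
orientation: [[-0.997, 0.074, 0.002], [0.074, 0.997, 0.001], [-0.002, 0.001, -1.0]]
contact_force: [-3.7, -1.4, 16.4]
opening: 0.0003
grip_force: 8.2
```

Request:
servo_tool:
  plan: [0, 0, -0.25, 0, 1, 0, -0.15, -0.5, 0, 1, 0, -0.6, -0.5, 0, 1, 0, -1, -0.5, 0, 1, 0, -1, -0.5, 0, 1]

```text
time_s: 15.3
ee_pos: [0.4575, 0.1275, 0.137]
orientation: [[-0.997, 0.077, 0.001], [0.077, 0.997, -0.002], [-0.001, -0.001, -1.0]]
contact_force: [-0.9, -0.2, -0.7]
opening: 0.0005
grip_force: 0.0
```

Request:
servo_tool:
  plan: [0, -0.125, 0, 0, 1, 0, -0.125, 0.35, 0, 1, 0, -0.125, 0.35, 0, 1]

```text
time_s: 15.6
ee_pos: [0.4548, 0.1199, 0.1063]
orientation: [[-0.997, 0.074, -0.005], [0.074, 0.997, -0.0], [0.005, -0.001, -1.0]]
contact_force: [-0.8, 0.3, -0.4]
opening: 0.0007
grip_force: 0.0
```

Request:
servo_tool:
  plan: [0, 0, 0.05, 0, 1, 0, 0, 0.1, 0, 1, 0, 0, 0.14, 0, 1, 0, 0, 0.16, 0, 1, 0, 0, 0.18, 0, 1, 0, 0, 0.18, 0, 1]

```text
time_s: 16.2
ee_pos: [0.4576, 0.1204, 0.0947]
orientation: [[-0.997, 0.075, 0.002], [0.075, 0.997, 0.001], [-0.002, 0.001, -1.0]]
contact_force: [-0.3, 0.8, 4.2]
opening: 0.0005
grip_force: 2.2
```

Request:
servo_tool:
  plan: [0, 0, 0.02, 0, 1, 0, 0, 0.025, 0, 1, 0, 0, 0.025, 0, 1]

```text
time_s: 16.5
ee_pos: [0.4577, 0.1204, 0.0945]
orientation: [[-0.997, 0.075, 0.002], [0.075, 0.997, 0.001], [-0.002, 0.001, -1.0]]
contact_force: [-2.9, 1.3, 17.3]
opening: 0.0004
grip_force: 8.9
```

Request:
servo_tool:
  plan: [0, 0, -0.5, 0, 1, 0, 0, -1, 0, 1]

```text
time_s: 16.7
ee_pos: [0.4558, 0.1197, 0.1722]
orientation: [[-0.997, 0.074, -0.003], [0.074, 0.997, -0.001], [0.003, -0.001, -1.0]]
contact_force: [0.5, 0.2, 0.3]
opening: 0.0006
grip_force: 0.0
```

Request:
servo_tool:
  plan: [0, 0, -0.5, 0, 0.1, -0.48, 0.05, -0.75, 0, 0.1, -0.48, 0.05, -0.75, 0, 0.1, -0.48, 0.05, -0.75, 0, 0.1]

```text
time_s: 17.1
ee_pos: [0.4957, 0.1209, 0.2318]
orientation: [[-0.997, 0.075, -0.0], [0.075, 0.997, -0.0], [0.0, -0.0, -1.0]]
contact_force: [-0.3, 0.1, -0.8]
opening: 0.0287
grip_force: 0.0
```

Run:
```python
from h import *
s,p=wrist();print(s['time_s'],s['ee_pos'],s['contact_force'],np.round(s['orientation'],3),s['opening'])
save(p,'w6');report(p)
for n in('scene','top'):
    q=manip.capture(n)
    for d in manip.landmark_of('lid_ball_3',q):print(n,d['confidence'],atz(q,d['position'],.129))
```

```text
17.1 [0.49570685 0.1209122  0.23181544] [-0.28251095  0.09597772 -0.84238139] [[-0.997  0.075 -0.   ]
 [ 0.075  0.997 -0.   ]
 [ 0.    -0.    -1.   ]] 0.02866646884786694
bearing_rig 0.69 [331.2 176. ] [0.5171 0.209  0.    ]
bolt_head_1 0.86 [254.2 141.7] [0.4576 0.1213 0.088 ]
bolt_head_1 0.85 [451.8 141.8] [0.4711 0.3005 0.088 ]
bolt_head_1 0.7 [350.8 139.1] [0.4618 0.2089 0.088 ]
lid_ball_1 0.92 [470.7 198.5] [0.5123 0.2971 0.129 ]
lid_ball_1 0.79 [360.1 195.7] [0.5031 0.2058 0.129 ]
lid_ball_1 0.65 [253.8 198.4] [0.4989 0.1181 0.129 ]
bush 0.68 [378.8 134.6] [0.4691 0.2577 0.02  ]
scene 0.87 [0.49510219 0.21111179 0.129     ]
scene 0.75 [0.48832775 0.11976705 0.129     ]
scene 0.61 [0.50533223 0.29737399 0.129     ]
top 0.59 [0.51043188 0.3034383  0.129     ]
top 0.45 [0.49915599 0.11032139 0.129     ]
top 0.4 [0.49004647 0.20649445 0.129     ]
```

View pics/w6.png

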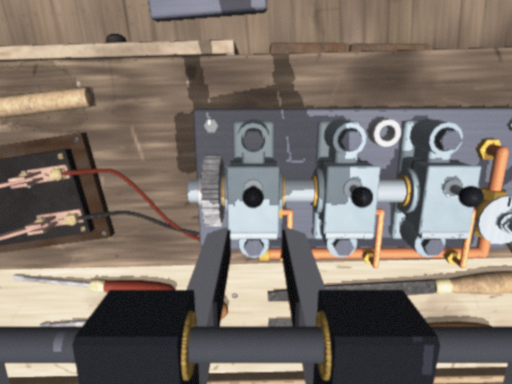

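Request:
servo_tool:
  plan: [-0.04, -0.03, 0.4, 0, 0.1, -0.04, -0.03, 0.8, 0, 0.1, -0.04, -0.03, 0.8, 0, 0.1]

```text
time_s: 17.95
ee_pos: [0.4954, 0.118, 0.1645]
orientation: [[-0.997, 0.075, -0.009], [0.075, 0.997, -0.001], [0.009, -0.002, -1.0]]
contact_force: [0.1, -0.4, 0.0]
opening: 0.0425
grip_force: 0.0
```

Request:
servo_tool:
  plan: [0, 0, 0.3, 0, 0.1, 0, 0, 0.58, 0, 0.1, 0, 0, 0.58, 0, 0.1, 0, 0, 0.58, 0, 0.1]

```text
time_s: 18.35
ee_pos: [0.4993, 0.1186, 0.1228]
orientation: [[-0.997, 0.074, 0.001], [0.074, 0.997, 0.0], [-0.001, 0.0, -1.0]]
contact_force: [0.7, 0.4, 0.4]
opening: 0.0423
grip_force: 0.0
```

Request:
servo_tool:
  plan: [0, 0, 0, 0, 1, 0, 0, 0, 0, 1, 0, 0, 0, 0, 1, 0, 0, 0, 0, 1, 0, 0, 0, 0, 1]
  newtons: 15

```text
time_s: 18.85
ee_pos: [0.4989, 0.1181, 0.1222]
orientation: [[-0.997, 0.074, 0.001], [0.074, 0.997, -0.001], [-0.001, -0.001, -1.0]]
contact_force: [-0.1, -1.7, 1.8]
opening: 0.0165
grip_force: 15.0
```

Run:
```python
from h import *
s,p=wrist();save(p,'w7')
for d in manip.landmark_of('lid_ball_3',p):print(d['confidence'],d['position'],atz(p,d['position'],.129))
q=manip.capture('scene');print(s['joints'],s['contact_force'])
a=cv2.resize(q['color'][150:240,200:310],(660,540),interpolation=cv2.INTER_CUBIC)[...,::-1]
b=cv2.resize(p['color'][130:384,130:390],(520,508))[...,::-1]
cv2.imwrite('pics/c7.png',cv2.resize(np.hstack([a[:508],b]),None,fx=.67,fy=.67))
```

```text
0.75 [0.6453, 0.4967] [0.49521235 0.1166951  0.129     ]
0.67 [0.6529, 0.8395] [0.50352561 0.20686432 0.129     ]
[ 9.72968254e-02  2.56105050e-01  1.78433409e+00 -1.03964921e-03
  1.10031454e+00 -1.39868356e+00] [-0.13634918 -1.69008532  1.83455895]
```

View pics/c7.png

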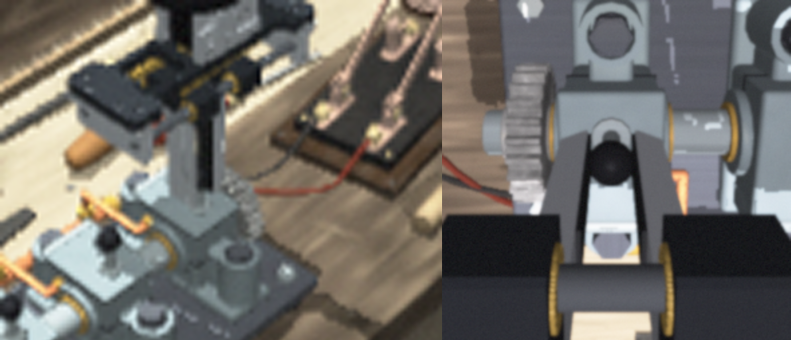

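Request:
servo_tool:
  plan: [0, 0, 0, 0, 0.4, 0, 0, 0, 0, 0.4, 0.05, 0, 0, 0, 0.4, 0.05, 0, 0, 0, 0.4, 0.05, 0, 0, 0, 1, 0.05, 0, 0, 0, 1, 0.05, 0, 0, 0, 1, 0.05, 0, 0, 0, 1]
  newtons: 15

```text
time_s: 19.8
ee_pos: [0.4945, 0.1184, 0.1216]
orientation: [[-0.997, 0.074, -0.0], [0.074, 0.997, -0.001], [0.0, -0.001, -1.0]]
contact_force: [-0.2, -1.1, -0.1]
opening: 0.0164
grip_force: 15.0
```

Request:
servo_tool:
  plan: [-0.035, 0, -0.048, 0, 1, -0.075, 0, -0.094, 0, 1, -0.118, 0, -0.135, 0, 1, -0.165, 0, -0.174, 0, 1, -0.215, 0, -0.207, 0, 1, -0.268, 0, -0.236, 0, 1, -0.268, 0, -0.236, 0, 1]

```text
time_s: 20.5
ee_pos: [0.5166, 0.1168, 0.141]
orientation: [[-0.997, 0.075, 0.0], [0.075, 0.997, -0.001], [-0.001, -0.001, -1.0]]
contact_force: [-2.0, -3.2, -0.5]
opening: 0.0169
grip_force: 15.0
```

Run:
```python
from h import *
s,p=wrist();save(p,'w8');print(s['time_s'],s['ee_pos'],s['contact_force'],s['opening'])
q=manip.capture('scene')
for d in manip.landmark_of('lid_ball_3',p):print(d['confidence'],d['position'])
a=cv2.resize(q['color'][150:240,200:310],(660,540),interpolation=cv2.INTER_CUBIC)[...,::-1]
b=cv2.resize(p['color'][130:384,130:390],(520,508))[...,::-1]
cv2.imwrite('pics/c8.png',cv2.resize(np.hstack([a[:508],b]),None,fx=.67,fy=.67))
```

```text
20.5 [0.51660728 0.11684365 0.14099804] [-1.98731465 -3.24838336 -0.51988761] 0.016889160830334732
0.8 [0.5461, 0.8156]
```

View pics/c8.png

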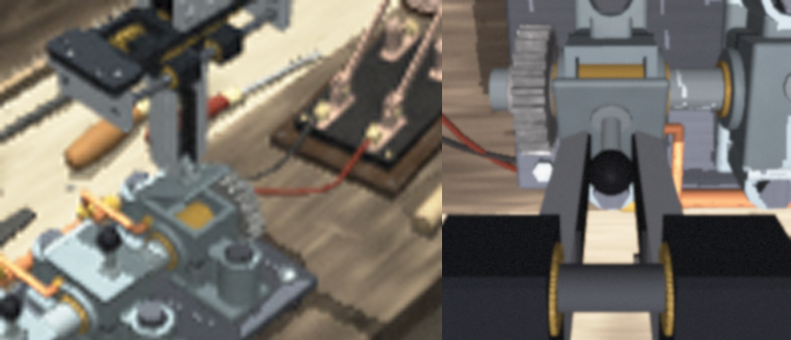

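Request:
servo_tool:
  plan: [-0.054, 0, -0.025, 0, 1, -0.111, 0, -0.044, 0, 1, -0.169, -0.01, -0.059, 0, 1, -0.229, -0.01, -0.068, 0, 1, -0.289, -0.01, -0.073, 0, 1, -0.35, -0.01, -0.072, 0, 1, -0.35, -0.01, -0.072, 0, 1, -0.35, -0.01, -0.072, 0, 1, -0.35, -0.01, -0.072, 0, 1]

```text
time_s: 21.55
ee_pos: [0.5442, 0.1148, 0.1467]
orientation: [[-0.997, 0.075, 0.001], [0.075, 0.997, 0.001], [-0.001, 0.001, -1.0]]
contact_force: [-1.3, 0.9, 3.4]
opening: 0.0166
grip_force: 15.0
```

Run:
```python
from h import *
s,p=wrist();save(p,'w9');print(s['time_s'],s['ee_pos'],s['contact_force'],s['opening'])
q=manip.capture('scene')
a=cv2.resize(q['color'][150:270,150:310],(660,508),interpolation=cv2.INTER_CUBIC)[...,::-1]
b=cv2.resize(p['color'][130:384,130:390],(520,508))[...,::-1]
cv2.imwrite('pics/c9.png',cv2.resize(np.hstack([a[:508],b]),None,fx=.67,fy=.67))
```

```text
21.55 [0.54419601 0.11478228 0.14666092] [-1.29605124  0.94617632  3.36920966] 0.016631157638411668
```

View pics/c9.png

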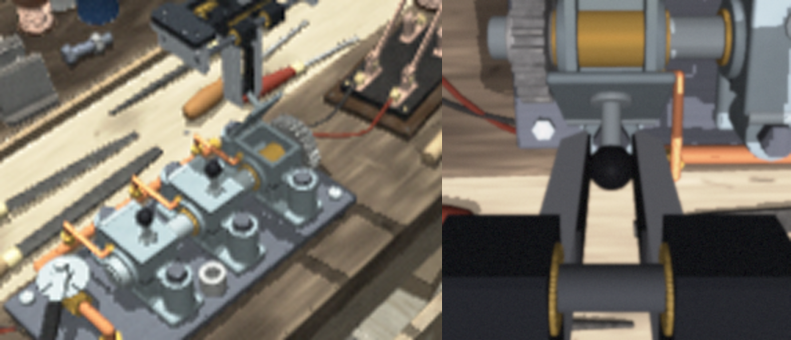

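```bash
python3 -c "
from cell import manip
print(manip.job_done())"
```

```text
the job is handed in; nothing more can be done
None
```

I set the oil cock lever to about 45°, found the slack bolt on bearing 3 by tapping, and handed in the job with lid 3 held up at about 60°. The other lids stayed shut and the loose things were not touched. The job had used about 22 s when handed in, and no verdict came back.

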